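# Load the press plate into the mould frame

### The arm

A 6-joint arm with a two-finger parallel gripper is mounted at the origin on a cart in front of the work surface, level with it; the furniture and walls round the work are solid. World frame = base frame: x ahead of the robot, y to its left, z up, the work surface at z = 0. Lengths are in m, angles in degrees, forces in N, time in s.
With the tool pointing down it reaches from about 0.35 to 0.875 m from the base axis. Payload 4.2 kg.
Tool frame: the origin (TCP) lies at the very end of the fingers, on their centre line; the grasp point (between the pads) lies 19 mm behind it; z points along the fingers, x is the direction in which the jaws open and shut, and the axes are right-handed (so a half turn about z gives the same grasp; the last joint's range is limited). The gripper opens to 87 mm and grips with 3 to 60 N. Pads are 19 mm wide; open, the fingers measure 117 mm over their backs; the gripper's body (75 mm by 190 mm) begins 51 mm behind the grasp point.
Start: joints at [-54.397, 22.042, 0.453, 0, -68.411, -14.817], TCP at [0.222, -0.584, 0.223] pointing down, gripper open.
Joint ranges: [-179.83, 179.83], [-69.29, 118.12], [-61.27, 80.66], [-181.25, 117.63], [-171.15, -9.14], [-177.46, 177.46]. Speed limits (degrees/s): [159.86, 159.86, 180, 180, 180, 180].

### API

Orientations are given as a 3x3 rotation matrix whose columns are the frame's x, y, z axes.
In Python, from station import sense, capture, finish_job gives the robot as it stands.
- The arm moves only by the shell command python3 -m crank 'ROWS' [OPENING]. ROWS is JSON, a list of rows, each a list of 4 numbers: the shift along the tool's x, y, z in m, then the turn about the tool's z in rad. A call has 1 to 5 rows; each row shifts and turns the commanded pose from where the row before left it, along the tool's axes as they then stand; what a row does not reach is not made up. A row lasts 1/12 s, in which the tool goes at most 41.7 mm and 7.16 degrees, less where a joint would pass 70% of its speed; a pose out of reach is approached as far as the arm can. A call with a gripper value outside its range is refused whole. OPENING is the finger opening in m, from 0 to 0.087, set as the call begins (- or left out, the last holds). The fingers move at their own pace and stop on an object; the grip force is fixed at half the most. Time passes only in rows, so rows that do not move let the fingers close. It gives the time, the measured TCP pose, the force and the opening at its end, in the units of the state.
- sense(): the state, without advancing time (a new reading comes with each control period).
- capture(name): name is "scene" or "top"; returns a dict with "pixels" (384x512x3 uint8, red, green, blue), "depth" (384x512 float32, m along the optical axis (not along the pixel's ray), 0 where there is no reading), "fx", "fy", "cx", "cy" (pixels), "k1" (the pictures are not rectified: a ray, as slopes to the right and down, at radius r is drawn at 1 + k1 r^2 times it, then the intrinsics apply), "world_from_camera" (4x4, takes a point from camera to world coordinates). Camera axes: x right, y down, z forward; pixel columns grow to the right and rows downward; lengths in m; the calibration is good to about 2 mm. A picture is of the moment at which its call begins.
- finish_job(): hands the job in, once; it reports no verdict.
The state is a dict: "time_s": time; "joints": joint angles; "joint_velocities": joint speeds; "effort": joint torques, N m; "tcp_pos": TCP position; "ee_rot": TCP orientation; "wrist_force": force on the tool from outside, world axes, zero at the start; "moment": the same for the moment, N m; "gripper_width": opening from 0.0 (shut) to 1.0 (fully open).
Only numpy, scipy, OpenCV 4.12 (cv2) and the standard library are available. Lean on these libraries where they do the work, as an engineer would, in place of code of your own. Each camera call takes 0.05 s, during which the arm holds its last target.

### The job

Swing the lid of the grey steel box right over so that it stays open by itself, lift out the press plate, and load it into the mould frame with its ear in the frame's gap: shuffle it in the loose pocket until it drops over the hidden key and lies fully home, flush with the frame. Coax it gently, without dropping or forcing it, and leave the lid open, the plate released and the things around undisturbed.

Things in the scene. Friction and masses are not known exactly. Their poses are not given: they have to be found in the camera images.
- plate_lid (a joint): lid angle of the grey steel box, rad: 0 shut, 1.95 fully open (stop). The hinge turns freely: let go before about 1.5 and the lid falls shut, past that it falls open and stays. The lid weighs 0.35 kg.
- lid_handle (a point): middle of the round bar handle on the lid: a bar 10 mm thick, 84 mm between its posts, parallel to the hinge, its centre line 38 mm above the lid's top face, near the lid's front edge. The point turns with the lid; with the lid shut its x axis points level from handle to hinge.
- lid_hinge (a point): the lid's hinge line (middle of it) along the box's far top rim; y axis along the hinge. Shut, the handle lies 115 mm in front (-x) of it and 44 mm above it; opening swings the handle up and over to +x.
- box_floor (a point): centre of the inner floor of the grey steel box that is fixed to the bench. Outside 130 (x) x 140 (y) x 76 mm high, walls 4 mm; z up, x from front to hinge side. The press plate lies in it. A wall shelf hangs about 0.49 m above the back of the bench (from x = 0.66 m on), and a wide pot stands behind the box: keep the wrist clear of both.
- plate_grip (a point): centre of the grip of the press plate: an upright black bar 60 mm long (plate's x), 14 mm thick (plate's y), standing 40 mm above the plate's top face; the point is 20 mm above that face, over the middle of the plate, 44 mm above its underside.
- plate_base (a point): centre of the press plate's underside; x, y, z along the plate. Aluminium, 84 (x) x 64 (y) x 24 mm thick. A slot 16 mm wide (y) and 13 mm deep runs along x under its middle. At the middle of its -x end an ear 24 mm wide stands 12 mm out (upper 11 mm of the thickness only).
- press_plate: the press plate as a whole, about 0.32 kg; pose as plate_base. Brushing the open lid or the box with it turns it in the fingers: carry it sideways out of the box, clear of the lid.
- frame_seat (a point): centre of the pocket floor of the aluminium mould frame, fixed to the bench. Pocket 94 (x) x 78 (y) mm, walls 14 mm thick and 24 mm high above this floor: flush with the plate's top when seated. The -x wall has a gap 38 mm wide in its middle for the plate's ear, so the plate's x must point along the frame's x. Play for the plate: 5 mm each way in x, 7 mm in y.
- mould_frame: the mould frame, origin 8 mm below frame_seat. Inside, a clamped steel key bar 50 (x) x 12 (y) x 8 mm high with bevelled top edges lies along x on the floor, anywhere up to 5 mm to either side (y) of frame_seat. The plate's slot drops over it with 2 mm play each side; off the key the plate rides 8 mm high and must be shuffled along y. The key does not give way.
- powder_bottle: white bottle 159 mm tall, 57x69 mm across; a bystander, origin at the centre of its underside
- tape_roll: roll of tape lying flat, 72 mm across, 18 mm high; a bystander, origin at the centre of its underside
- tin_round: round flat tin 68 mm across, 13 mm high; a bystander, origin at the centre of its underside
- side_cutter: side cutter, 125 mm long, 13 mm high; a bystander, origin at the centre of its underside
- steel_bowl: small bowl 67 mm across, 27 mm high; a bystander, origin at the centre of its underside
- mould_a: orange rubber mould 48x63x24 mm behind the box and frame; a bystander, origin at the centre of its underside

How it is judged (in metres and radians):
On the way, in this order (a step that is already met when the one before it is completed fails the run):
1. the lid stands open past its balance point (value of joint plate_lid above 1.7 rad), for 0.2 s.
2. the plate is lifted clear of the box (z of plate_base in the frame of box_floor above 0.078 m), for 0.1 s.
3. the plate is fully home in the mould frame (z of plate_base in the frame of frame_seat between -0.003 and 0.0025 m and horizontal distance between plate_base and frame_seat below 0.012 m and angle between plate_grip's own z axis and vertical below 0.04 rad and angle between the x axis of plate_base and the x axis of frame_seat, either way round below 0.12 rad), for 0.2 s.
At the end, for the whole second after the job is handed in: The press plate lies on the pocket floor (within 2.5 mm in height, 12 mm of the pocket's centre, tilt under 0.04 rad, x axis within 0.12 rad of the frame's), released and at rest; the lid is open beyond 1.7 rad (all of step 3 and value of joint plate_lid above 1.7 rad and linear speed of press_plate below 0.01 m/s and angular speed of press_plate below 0.1 rad/s); the robot touches nothing.
It fails at once if the press plate is forced against the mould frame or its key bar with over 100 N (contact force between press_plate and mould_frame above 100 N).
It fails at once if the press plate is dropped: falls free of the fingers faster than 0.6 m/s (about 20 mm of fall) (contact force between the fingers and press_plate below 0.5 N and linear speed of press_plate above 0.6 m/s).
It fails at once if a bystander is moved by more than 40 mm (distance of any of powder_bottle, tape_roll, tin_round, side_cutter, steel_bowl, mould_a from where it was at the start of the episode above 0.04 m).
It also fails if it takes over 56 s, if anything falls off the work surface, if the arm or the gripper's body presses on something with over 40 N, if the wrist force passes 120 N, or if a joint passes its speed limit or range.

## Working session

There is one attempt and no reset: what is moved stays moved. The work goes in short steps, Python scripts to look and compute and a shell command to move; the robot and the scene stay as the last step left them, time stands still between calls to the robot, and variables do not carry over. Pictures are saved under pics/ and viewed, and the job is handed in when it is done.

```bash
ls; mkdir -p pics; python3 - <<'E'
from station import sense,capture
import cv2,numpy as np
print(sense())
for n in("scene","top"):
    c=capture(n); cv2.imwrite(f"pics/{n}0.png",c["pixels"][:,:,::-1]); np.savez(f"{n}0.npz",**c)
    print({k:v for k,v in c.items() if k not in("pixels","depth")})
E
```

```text
pics
{'time_s': 0.0, 'joints': array([-5.43958679e+01,  2.20919533e+01,  3.81841847e-01, -3.10084830e-02,
       -6.84105382e+01, -1.48155808e+01]), 'joint_velocities': array([ 0.077917  ,  0.09108073,  0.03843586,  0.02259018, -0.10171291,
       -0.0438273 ]), 'effort': array([-1.41612112e-03, -3.90664494e+01,  1.87398630e+01,  4.21980947e+00,
        1.09929385e-02, -2.05235374e-04]), 'tcp_pos': array([ 0.22163771, -0.58375296,  0.22145589]), 'ee_rot': array([[-3.54732603e-01,  9.34967440e-01, -8.16732260e-04],
       [ 9.34965291e-01,  3.54733539e-01,  2.00501540e-03],
       [ 2.16434644e-03, -5.23719834e-05, -9.99997656e-01]]), 'wrist_force': array([-0.306683  , -1.03038681, -0.28045423]), 'moment': array([-0.02239347,  0.01491579,  0.05009025]), 'gripper_width': 0.998076555287165}
{'fx': 470.50080828332034, 'fy': 470.50080828332034, 'cx': 252.03562660959676, 'cy': 185.88594645380448, 'k1': -0.10061714913125974, 'world_from_camera': array([[-0.83877241, -0.42080728,  0.34551711, -0.04792169],
       [-0.54418764,  0.62703107, -0.55739739,  0.99199623],
       [ 0.01790692, -0.6555557 , -0.75493448,  1.2848839 ],
       [ 0.        ,  0.        ,  0.        ,  1.        ]])}
{'fx': 413.27086550470204, 'fy': 413.27086550470204, 'cx': 249.6863834419516, 'cy': 189.96529223247816, 'k1': -0.12454338160010066, 'world_from_camera': array([[ 0.01624028, -0.99725068,  0.07230031,  0.39484157],
       [-0.99986407, -0.01640345, -0.00166364,  0.11467013],
       [ 0.00284504, -0.07226347, -0.99738152,  1.18670425],
       [ 0.        ,  0.        ,  0.        ,  1.        ]])}
```

View pics/scene0.png

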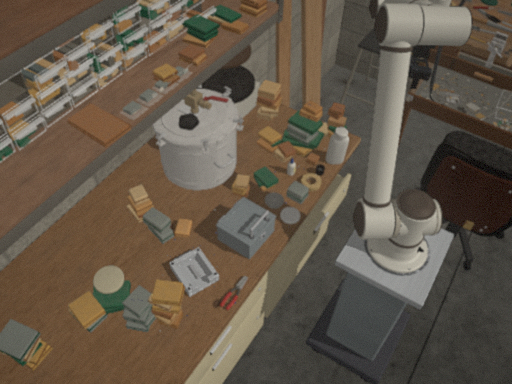

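View pics/top0.png

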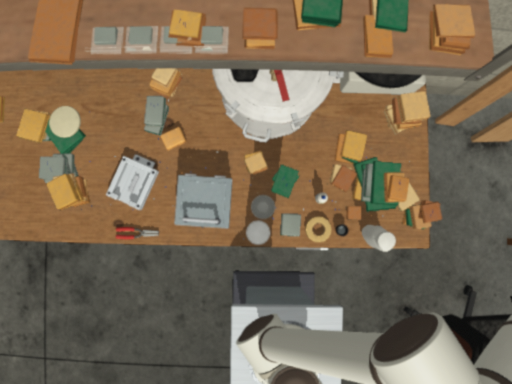

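The top view has +x up and +y left: box near (203,200) with its handle bar at (200,218), frame near (133,182), side cutter (135,232), bowl and tin (260,207)/(258,232), pot (275,95).

```bash
cat > h.py <<'E'
import numpy as np,cv2
def cloud(c):
    K=np.array([[c["fx"],0,c["cx"]],[0,c["fy"],c["cy"]],[0,0,1]],float)
    h,w=c["depth"].shape
    u,v=np.meshgrid(np.arange(w),np.arange(h))
    p=np.stack([u,v],-1).reshape(-1,1,2).astype(float)
    # k1 model: distorted=und*(1+k1 r^2)
    n=cv2.undistortPoints(p,K,np.array([float(c["k1"]),0,0,0,0]),None,None,None) if False else cv2.undistortPointsIter(p,K,np.array([float(c["k1"]),0,0,0]),np.eye(3),np.eye(3),(3,40,1e-9))
    n=n.reshape(h,w,2); d=c["depth"][...,None]
    P=np.concatenate([n*d,d,np.ones_like(d)],-1)
    W=P@np.array(c["world_from_camera"]).T
    W=W[...,:3].copy(); W[c["depth"]==0]=np.nan
    return W
def ortho(c,x0,x1,y0,y1,res=0.001,zmin=-1,zmax=9):
    W=cloud(c).reshape(-1,3); col=np.array(c["pixels"]).reshape(-1,3)
    return W,col
E
python3 - <<'E'
from h import *
for n in("top","scene"):
    c=dict(np.load(n+"0.npz")); W=cloud(c)
    np.save(n+"W.npy",W)
    b=c["pixels"][:,:,::-1]
    if n=="top":
        s=b[130:260,90:300]; 
    else: s=b[180:330,140:330]
    cv2.imwrite(f"pics/{n}z.png",cv2.resize(s,None,fx=3.8,fy=3.8,interpolation=cv2.INTER_CUBIC))
    if n=="top":
        for p in [(180,182),(230,182),(178,222),(230,222),(200,218),(205,195),(133,182),(125,158),(155,166),(135,205),(111,193),(300,190)]: print(p,np.round(W[p[1],p[0]],4))
E
```

```text
(180, 182) [0.493  0.3001 0.0859]
(230, 182) [0.4955 0.166  0.0816]
(178, 222) [0.3858 0.3035 0.0806]
(230, 222) [0.3879 0.1675 0.0015]
(200, 218) [0.3975 0.2395 0.1238]
(205, 195) [0.4592 0.232  0.0852]
(133, 182) [0.497  0.4476 0.0177]
(125, 158) [0.5638 0.4691 0.0334]
(155, 166) [0.5458 0.3885 0.0035]
(135, 205) [0.4306 0.4341 0.0366]
(111, 193) [0.4634 0.5061 0.0321]
(300, 190) [ 0.4833 -0.0327 -0.0023]
```

View pics/topz.png

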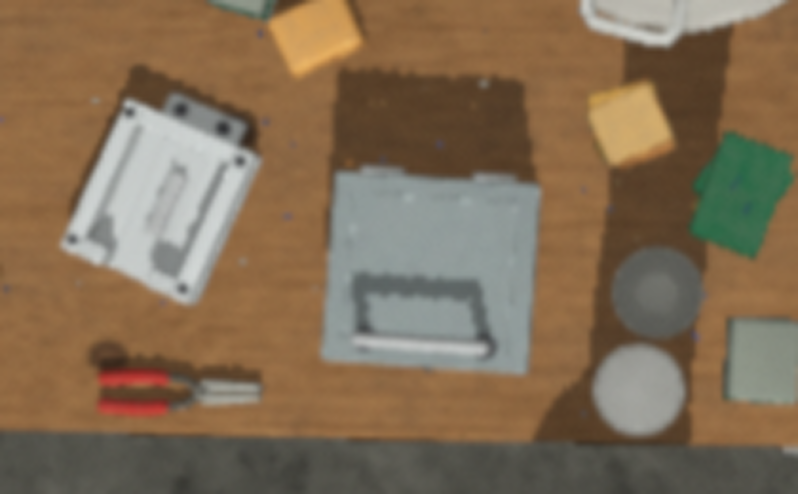

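View pics/scenez.png

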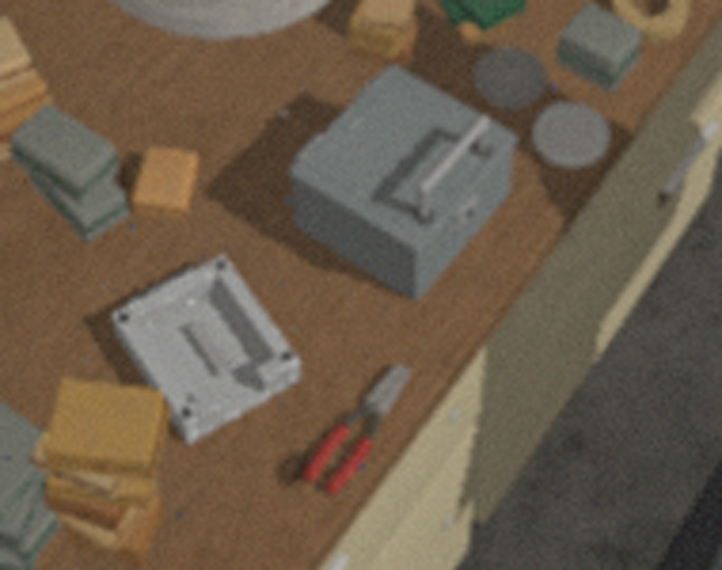

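```bash
cat >> h.py <<'E'
def ray(c,uv,z):
    K=np.array([[c["fx"],0,c["cx"]],[0,c["fy"],c["cy"]],[0,0,1]],float)
    n=cv2.undistortPointsIter(np.array(uv,float).reshape(-1,1,2),K,np.array([float(c["k1"]),0,0,0]),np.eye(3),np.eye(3),(3,40,1e-9)).reshape(-1,2)
    T=np.array(c["world_from_camera"]); d=np.c_[n,np.ones(len(n))]@T[:3,:3].T; o=T[:3,3]
    return o+d*((z-o[2])/d[:,2])[:,None]
E
python3 - <<'E'
from h import *
t=dict(np.load("top0.npz")); s=dict(np.load("scene0.npz"))
Z=lambda l,o:np.array(l)/3.8+np.array(o)-0.37
T=lambda l,z:print(np.round(ray(t,Z(l,(90,130)),z),4).tolist())
S=lambda l,z:print(np.round(ray(s,Z(l,(140,180)),z),4).tolist())
print("frame corners top"); T([(129,99),(261,155),(191,305),(63,246)],.032)
print("frame corners scene"); S([(112,318),(222,256),(300,367),(191,442)],.032)
print("key"); T([(178,163),(187,167),(158,232),(147,228)],.016); S([(188,325),(180,330),(209,375),(218,370)],.016)
print("gap top"); T([(155,275),(110,262)],.032)
print("lid"); T([(336,171),(540,183),(527,374),(322,360)],.082); S([(400,67),(517,138),(415,240),(292,172)],.082)
print("handle"); T([(356,341),(490,349)],.12);S([(425,186),(486,123)],.12)
W=np.load("topW.npy")
for z0,z1,x in((.07,.095,'lid'),(.105,.14,'handle')):
    m=(W[...,2]>z0)&(W[...,2]<z1)&(W[...,0]>.34)&(W[...,0]<.52)&(W[...,1]>.1)&(W[...,1]<.34)
    P=W[m]; r=cv2.minAreaRect(P[:,:2].astype(np.float32)); print(x,len(P),r,np.median(P,0))
m=(W[...,2]>.024)&(W[...,2]<.045)&(W[...,0]>.4)&(W[...,0]<.6)&(W[...,1]>.37)&(W[...,1]<.54)
P=W[m];print(cv2.minAreaRect(P[:,:2].astype(np.float32)),np.median(P,0))
E
```

```text
frame corners top
[[0.5707, 0.474, 0.032], [0.5297, 0.372, 0.032], [0.4172, 0.4209, 0.032], [0.4593, 0.52, 0.032]]
frame corners scene
[[0.5659, 0.4757, 0.032], [0.528, 0.3776, 0.032], [0.4124, 0.4275, 0.032], [0.4439, 0.5286, 0.032]]
key
[[0.5246, 0.439, 0.016], [0.5217, 0.4319, 0.016], [0.4721, 0.4524, 0.016], [0.4749, 0.461, 0.016]]
[[0.5176, 0.4394, 0.016], [0.5201, 0.4469, 0.016], [0.4749, 0.4671, 0.016], [0.4716, 0.4594, 0.016]]
gap top
[[0.4389, 0.4489, 0.032], [0.448, 0.4835, 0.032]]
lid
[[0.5132, 0.3067, 0.082], [0.5069, 0.1616, 0.082], [0.3722, 0.1681, 0.082], [0.3793, 0.3129, 0.082]]
[[0.4951, 0.159, 0.082], [0.3698, 0.1688, 0.082], [0.3849, 0.3033, 0.082], [0.5071, 0.3033, 0.082]]
handle
[[0.3932, 0.2831, 0.12], [0.3895, 0.1917, 0.12]]
[[0.393, 0.2772, 0.12], [0.386, 0.1957, 0.12]]
lid 2591 ((0.4468352198600769, 0.2384195625782013), (0.14646334946155548, 0.13981430232524872), 87.3803482055664) [0.44806281 0.23629547 0.08418145]
handle 140 ((0.393883615732193, 0.24001459777355194), (0.09236776828765869, 0.009886517189443111), 86.98197174072266) [0.39425971 0.24043585 0.12537975]
((0.49434661865234375, 0.45013171434402466), (0.10794609785079956, 0.12165293097496033), 66.72065734863281) [0.50119766 0.44090636 0.03200907]
```

```bash
python3 - <<'E'
from h import *
W=np.concatenate([np.load("topW.npy").reshape(-1,3),np.load("sceneW.npy").reshape(-1,3)])
m=(W[:,0]>.5)&(W[:,0]<.85)&(W[:,1]<.36)&(W[:,1]>-.2)&(W[:,2]>.04)&(W[:,2]<.45)
P=W[m]
for z in np.arange(.05,.4,.05):
    q=P[(P[:,2]>z)&(P[:,2]<z+.05)]
    if len(q): print(round(z,2),len(q),np.round(np.percentile(q,2,axis=0),3),np.round(np.percentile(q,98,axis=0),3))
q=W[(W[:,2]>.03)&(W[:,0]>.28)&(W[:,0]<.5)&(W[:,1]<.13)&(W[:,1]>-.4)]
for y in np.arange(-.4,.13,.05):
    r=q[(q[:,1]>y)&(q[:,1]<y+.05)]
    if len(r): print(round(y,2),np.round(np.percentile(r,98,axis=0),3))
E
python3 -m crank '[[0.04,0,-0.005,0],[0,0.04,-0.005,0],[0.04,0,-0.005,0],[0,0.04,-0.005,0]]' 0
python3 -m crank '[[0.04,0.0,-0.005,0.102],[0,0.04,-0.005,0.102],[0.0,0.04,0,0.102],[0,0,0,0.102]]'
```

```text
0.05 3691 [ 0.501 -0.198  0.05 ] [0.803 0.358 0.097]
0.1 1770 [ 0.598 -0.198  0.101] [0.82  0.356 0.148]
0.15 898 [0.628 0.008 0.151] [0.795 0.198 0.198]
0.2 7689 [ 0.624 -0.077  0.212] [0.834 0.201 0.249]
0.25 1088 [ 0.618 -0.189  0.25 ] [0.815 0.215 0.295]
0.3 690 [0.647 0.036 0.302] [0.779 0.081 0.346]
0.35 12 [0.728 0.059 0.355] [0.752 0.066 0.383]
-0.4 [ 0.474 -0.351  0.612]
-0.35 [ 0.485 -0.311  0.153]
-0.3 [ 0.498 -0.25   0.202]
-0.25 [ 0.497 -0.204  0.201]
-0.2 [ 0.499 -0.151  0.107]
-0.15 [ 0.499 -0.102  0.697]
-0.1 [ 0.475 -0.075  0.077]
-0.05 [ 0.495 -0.     0.057]
-0.0 [0.498 0.048 0.059]
0.05 [0.491 0.09  0.055]
0.1 [0.449 0.107 0.033]
time_s: 0.43
tcp_pos: [0.2608, -0.4741, 0.2381]
ee_rot: [[-0.351, 0.936, -0.01], [0.936, 0.351, 0.013], [0.015, -0.005, -1.0]]
wrist_force: [-0.6, 0.6, -1.6]
gripper_width: 0.781
time_s: 0.77
tcp_pos: [0.3366, -0.4259, 0.2522]
ee_rot: [[0.045, 0.999, 0.002], [0.999, -0.045, -0.001], [-0.001, 0.002, -1.0]]
wrist_force: [-1.1, -1.0, 1.0]
gripper_width: 0.479
```

```bash

python3 -m crank '[[0.04,0.01,0,0],[0.04,0.01,0,0],[0.04,0.01,0,0],[0.04,0.01,0,0],[0.04,0.01,0,0]]' 0
python3 -m crank '[[0.04,0,0,0],[0.04,0,0,0],[0.04,0,0,0],[0.04,0,0,0],[0.04,0,0,0]]'
python3 -m crank '[[0.04,-0.005,0,0],[0.04,-0.005,0,0],[0.04,-0.01,0,0],[0.04,-0.01,0,0],[0.04,-0.01,0,0]]'
python3 -m crank '[[0,-0.02,0,0],[0,0,0,0]]'
```

```text
time_s: 1.18
tcp_pos: [0.391, -0.2277, 0.2522]
ee_rot: [[0.046, 0.999, -0.0], [0.999, -0.046, 0.0], [0.0, -0.0, -1.0]]
wrist_force: [1.5, -0.2, -0.2]
gripper_width: 0.096
time_s: 1.6
tcp_pos: [0.3995, -0.0279, 0.2525]
ee_rot: [[0.045, 0.999, 0.0], [0.999, -0.045, 0.0], [0.0, 0.0, -1.0]]
wrist_force: [2.0, -0.8, 0.6]
gripper_width: 0.004
time_s: 2.02
tcp_pos: [0.3681, 0.1735, 0.2525]
ee_rot: [[0.045, 0.999, -0.0], [0.999, -0.045, 0.0], [0.0, -0.0, -1.0]]
wrist_force: [1.1, -0.4, 0.4]
gripper_width: 0.002
time_s: 2.18
tcp_pos: [0.3468, 0.1739, 0.252]
ee_rot: [[0.041, 0.999, -0.002], [0.999, -0.041, -0.001], [-0.001, -0.002, -1.0]]
wrist_force: [-0.1, -1.0, -0.6]
gripper_width: -0.003
```

```bash

python3 -m crank '[[0.032,0.004,0,0],[0.032,0.004,0.03,0],[0,0,0.04,0],[0,0,0.04,0],[0,0,0.037,0]]'
python3 -m crank '[[0,0,0,0],[0,0,0,0]]'
python3 - <<'E'
from station import capture
import cv2
for n in("scene","top"):
    c=capture(n); b=c["pixels"][:,:,::-1]
    cv2.imwrite(f"pics/{n}1.png",cv2.resize(b[150:330,120:340] if n=="scene" else b[110:270,90:300],None,fx=3.3,fy=3.3,interpolation=cv2.INTER_CUBIC))
E
```

```text
time_s: 2.6
tcp_pos: [0.3597, 0.2343, 0.1054]
ee_rot: [[0.045, 0.999, -0.0], [0.999, -0.045, 0.0], [0.0, -0.0, -1.0]]
wrist_force: [-0.1, -0.1, -0.7]
gripper_width: 0.007
time_s: 2.77
tcp_pos: [0.3597, 0.2334, 0.1063]
ee_rot: [[0.045, 0.999, -0.002], [0.999, -0.045, -0.004], [-0.004, -0.002, -1.0]]
wrist_force: [0.3, -0.6, 0.2]
gripper_width: 0.004
```

View pics/scene1.png

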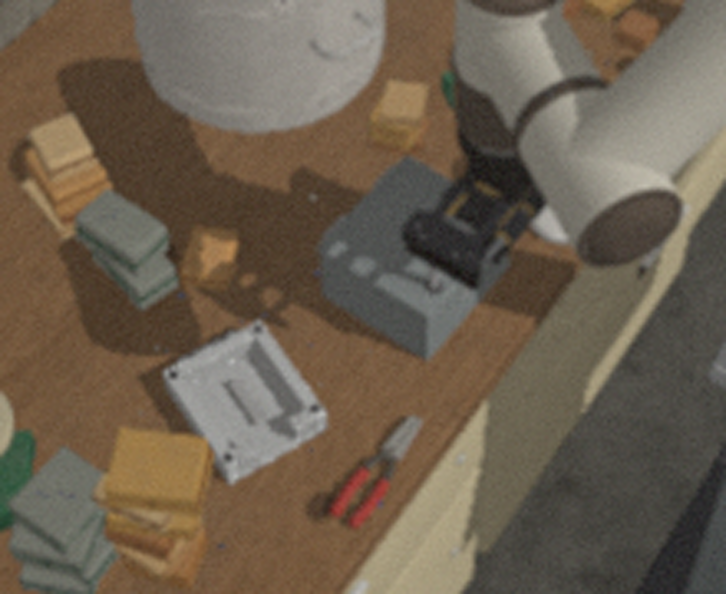

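```bash

python3 -m crank '[[0,0.01,0,0],[0,0.009,0,0],[0,0.005,-0.009,0],[0,0.005,-0.009,0],[0,0.006,-0.009,0]]'
python3 -m crank '[[0,0.007,-0.008,0],[0,0.007,-0.008,0],[0,0.008,-0.007,0],[0,0.009,-0.006,0],[0,0.009,-0.006,0]]'
python3 - <<'E'
from station import capture
import cv2
for n in("scene",):
    c=capture(n); b=c["pixels"][:,:,::-1]
    cv2.imwrite(f"pics/{n}2.png",cv2.resize(b[150:330,120:340] if n=="scene" else b[110:270,90:300],None,fx=3.3,fy=3.3,interpolation=cv2.INTER_CUBIC))
E
```

```text
time_s: 3.28
tcp_pos: [0.3901, 0.2341, 0.1357]
ee_rot: [[0.047, 0.999, -0.01], [0.999, -0.047, 0.003], [0.002, -0.01, -1.0]]
wrist_force: [-28.9, 10.6, 17.5]
gripper_width: 0.007
time_s: 3.7
tcp_pos: [0.4357, 0.2318, 0.1722]
ee_rot: [[0.045, 0.999, 0.002], [0.999, -0.045, 0.003], [0.003, 0.002, -1.0]]
wrist_force: [-2.7, 1.8, 2.3]
gripper_width: 0.005
```

View pics/scene2.png

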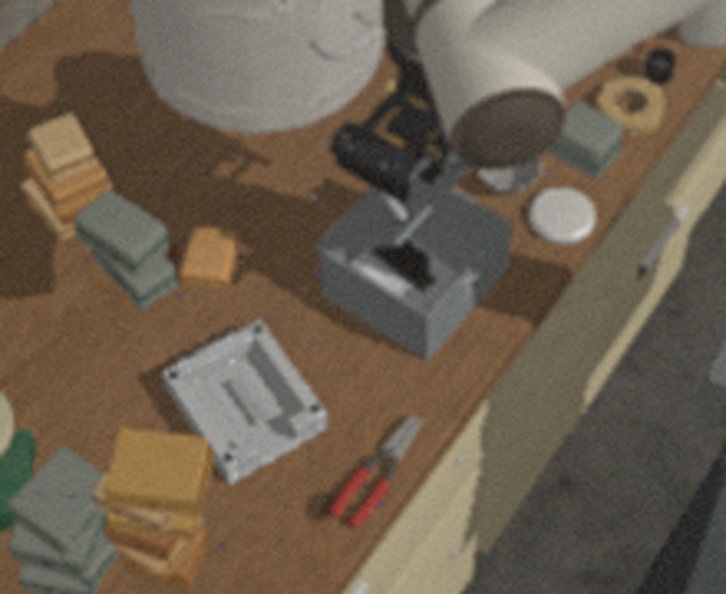

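Lid is up about 40° and riding on the finger. Continuing round.

```bash

python3 -m crank '[[0,0.01,-0.005,0],[0,0.01,-0.004,0],[0,0.01,-0.003,0],[0,0.01,-0.003,0],[0,0.01,-0.001,0]]'
python3 -m crank '[[0,0.01,0,0],[0,0.01,0,0],[0,0.01,0.002,0],[0,0.01,0.002,0],[0,0.01,0.003,0]]'
python3 -m crank '[[0,0.01,0.003,0],[0,0.008,0.003,0],[0,0,0,0]]'
python3 - <<'E'
from station import capture
import cv2
for n in("scene",):
    c=capture(n); b=c["pixels"][:,:,::-1]
    cv2.imwrite(f"pics/{n}3.png",cv2.resize(b[150:330,120:340] if n=="scene" else b[110:270,90:300],None,fx=3.3,fy=3.3,interpolation=cv2.INTER_CUBIC))
E
```

```text
time_s: 4.17
tcp_pos: [0.4861, 0.2289, 0.1861]
ee_rot: [[0.045, 0.999, 0.001], [0.999, -0.045, 0.001], [0.001, 0.001, -1.0]]
wrist_force: [-0.6, 0.5, 1.6]
gripper_width: 0.003
time_s: 4.58
tcp_pos: [0.5358, 0.2266, 0.1777]
ee_rot: [[0.045, 0.999, 0.0], [0.999, -0.045, -0.0], [-0.0, 0.0, -1.0]]
wrist_force: [-0.5, 0.4, 0.3]
gripper_width: 0.005
time_s: 4.83
tcp_pos: [0.5543, 0.2258, 0.1711]
ee_rot: [[0.046, 0.999, 0.0], [0.999, -0.046, -0.001], [-0.001, 0.0, -1.0]]
wrist_force: [1.6, 0.1, 0.4]
gripper_width: 0.005
```

View pics/scene3.png

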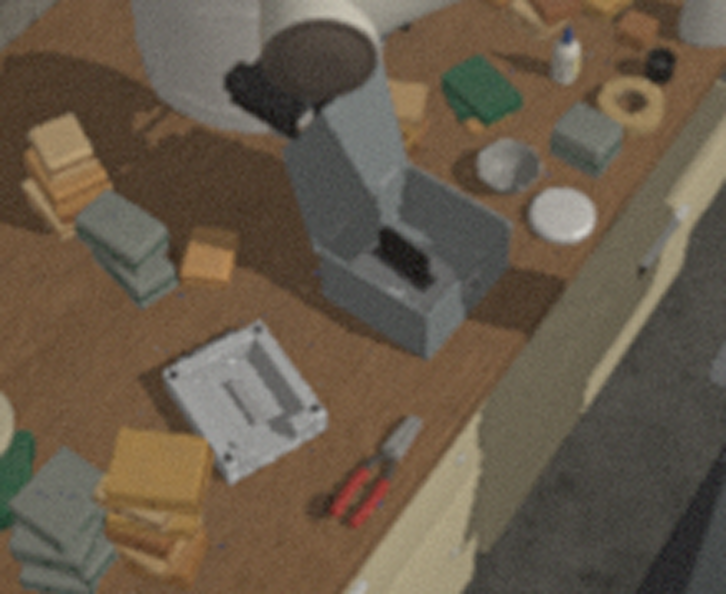

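```bash

python3 -m crank '[[0,0.006,0,0],[0,0.006,0,0],[0,0,0,0]]'
python3 -m crank '[[0,0,-0.02,0],[0,0,-0.03,0],[0,0,-0.03,0],[0,-0.02,-0.01,0],[0,-0.03,0,0]]'
python3 -m crank '[[0,-0.04,0,0],[0,-0.04,0,0],[0,-0.04,0,0],[0,-0.04,0,0],[0,0,0,0]]' 0.06
python3 - <<'E'
from station import capture
import cv2,numpy as np
for n in("scene","top"):
    c=capture(n); b=c["pixels"][:,:,::-1];np.savez(f"{n}4.npz",**c)
    cv2.imwrite(f"pics/{n}4.png",cv2.resize(b[150:330,120:340] if n=="scene" else b[110:270,90:300],None,fx=3.3,fy=3.3,interpolation=cv2.INTER_CUBIC))
E
```

```text
time_s: 5.13
tcp_pos: [0.5656, 0.2254, 0.1723]
ee_rot: [[0.045, 0.999, 0.001], [0.999, -0.045, 0.0], [0.0, 0.001, -1.0]]
wrist_force: [1.9, -1.0, -0.7]
gripper_width: 0.003
time_s: 5.55
tcp_pos: [0.5169, 0.2285, 0.2654]
ee_rot: [[0.047, 0.999, 0.006], [0.999, -0.047, 0.003], [0.004, 0.006, -1.0]]
wrist_force: [0.3, 0.4, 0.5]
gripper_width: 0.003
time_s: 5.97
tcp_pos: [0.3494, 0.2335, 0.2626]
ee_rot: [[0.041, 0.999, -0.002], [0.999, -0.041, 0.001], [0.001, -0.002, -1.0]]
wrist_force: [-0.4, -0.2, 0.3]
gripper_width: 0.297
```

View pics/scene4.png

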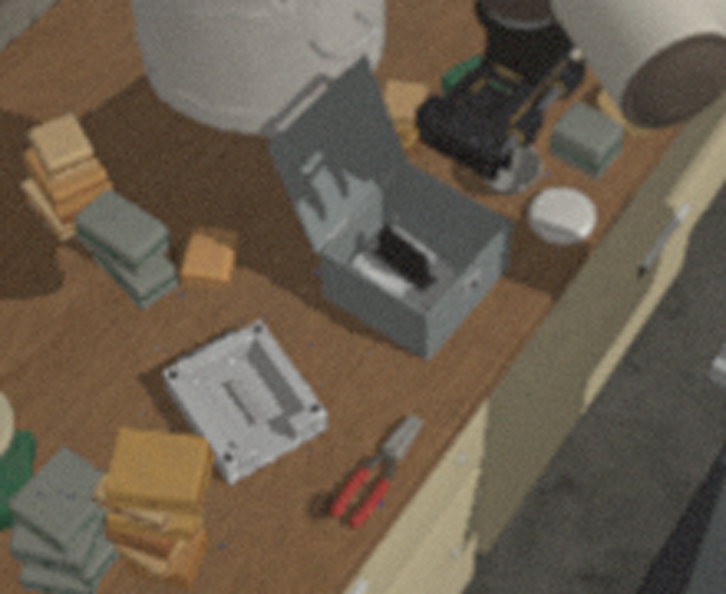

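View pics/top4.png

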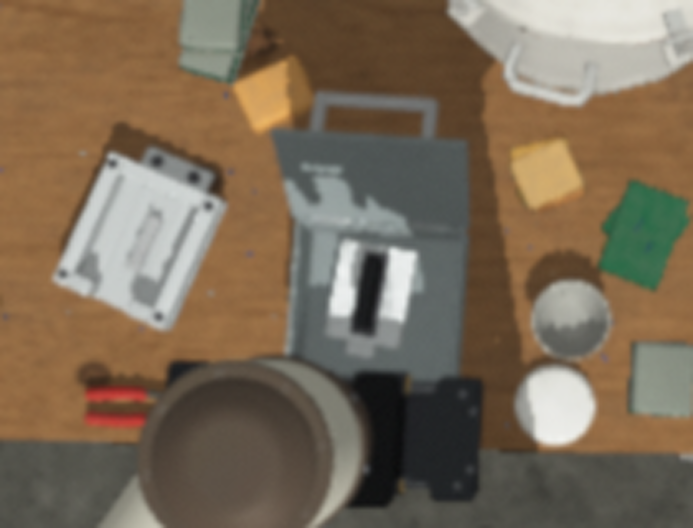

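The lid stands open against its stop. In the top crop the plate's black grip runs (375,252)–(362,333), ear at about (360,347), pointing toward the robot.

```bash
python3 - <<'E'
from h import *
t=dict(np.load("top4.npz"));b=t["pixels"][:,:,::-1]
o=(184,174)
cv2.imwrite("pics/p4.png",cv2.resize(b[174:224,184:244],None,fx=12,fy=12,interpolation=cv2.INTER_CUBIC))
W=cloud(t); 
m=(W[...,0]>.38)&(W[...,0]<.5)&(W[...,1]>.18)&(W[...,1]<.3)
g=b.sum(2); mb=m&(W[...,2]>.05)&(W[...,2]<.09)&(g<200)
P=W[mb]; print(len(P),np.median(P,0),cv2.minAreaRect(P[:,:2].astype(np.float32)))
E
```

```text
99 [0.45457242 0.24495553 0.06768384] ((0.4532223045825958, 0.24632412195205688), (0.0112881725654006, 0.059123918414115906), 81.28089904785156)
```

View pics/p4.png

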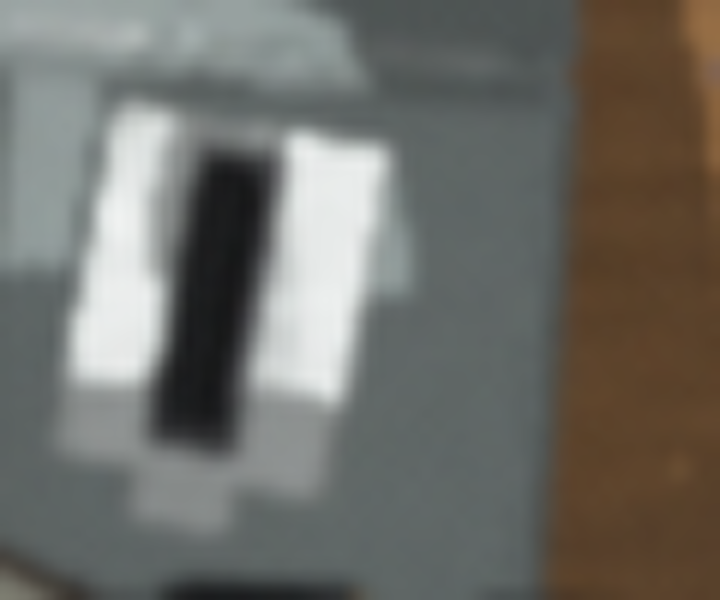

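```bash
python3 - <<'E'
from h import *
t=dict(np.load("top4.npz"))
f=lambda l,z: ray(t,np.array(l)/12+np.array((184,174))-.46,z)
for l,z in (([(203,150),(280,155),(235,450),(152,437)],.068),([(112,102),(390,147),(318,500),(57,460)],.028)):
    p=f(l,z); x=(p[0]+p[1]-p[2]-p[3])/2; y=(p[0]+p[3]-p[1]-p[2])/2
    print(p.mean(0),np.linalg.norm(x),np.linalg.norm(y),np.degrees(np.arctan2(x[1],x[0])),np.degrees(np.arctan2(-y[0],y[1])))
E
```

```text
[0.45097632 0.24274906 0.068     ] 0.06672116808016172 0.018276561889842745 -8.016017928196442 -5.41724519975571
[0.45202483 0.24693645 0.028     ] 0.08461332425377009 0.06418705481514345 -8.77797886716247 -7.96488555033792
```

```bash

python3 -m crank '[[0,0,0,0.1],[0.013,0.035,0,0],[0.013,0.035,0,0],[0,0.03,0.02,0],[0,0,0.04,0]]' 0.04
python3 -m crank '[[0,0,0.04,0],[0,0,0.04,0],[0,0,0.02,0],[0,0,0,0]]'
python3 - <<'E'
from station import capture
import cv2,numpy as np
for n in("scene",):
    c=capture(n); b=c["pixels"][:,:,::-1]
    cv2.imwrite(f"pics/{n}5.png",cv2.resize(b[180:290,180:310],None,fx=5.5,fy=5.3,interpolation=cv2.INTER_CUBIC))
E
```

```text
time_s: 6.48
tcp_pos: [0.466, 0.2485, 0.2051]
ee_rot: [[0.147, 0.989, 0.011], [0.989, -0.147, 0.006], [0.008, 0.01, -1.0]]
wrist_force: [1.3, 0.2, -0.4]
gripper_width: 0.458
time_s: 6.82
tcp_pos: [0.456, 0.2432, 0.0966]
ee_rot: [[0.147, 0.989, -0.009], [0.989, -0.147, -0.008], [-0.009, -0.008, -1.0]]
wrist_force: [-0.5, -1.0, 0.4]
gripper_width: 0.46
```

View pics/scene5.png

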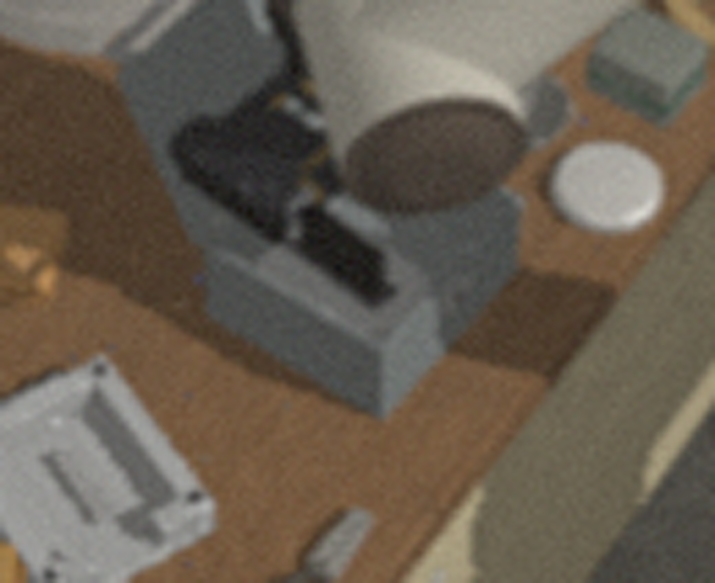

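```bash

python3 -m crank '[[0,-0.002,0.03,0],[0,0,0.02,0],[0,0,0.01,0],[0,0,0.002,0],[0,0,0,0]]'
python3 -m crank '[[0,0,0,0],[0,0,0,0],[0,0,0,0],[0,0,0,0],[0,0,0,0]]' 0
python3 -m crank '[[0,0,0,0],[0,0,0,0],[0,0,0,0]]'
```

```text
time_s: 7.28
tcp_pos: [0.4568, 0.2471, 0.0411]
ee_rot: [[0.144, 0.99, 0.002], [0.99, -0.144, 0.001], [0.001, 0.001, -1.0]]
wrist_force: [0.5, -0.0, -0.2]
gripper_width: 0.461
time_s: 7.7
tcp_pos: [0.4557, 0.2463, 0.0408]
ee_rot: [[0.145, 0.99, 0.0], [0.99, -0.145, 0.0], [0.0, 0.0, -1.0]]
wrist_force: [-0.4, -1.5, 0.8]
gripper_width: 0.166
time_s: 7.95
tcp_pos: [0.4557, 0.2463, 0.0408]
ee_rot: [[0.144, 0.99, 0.0], [0.99, -0.144, -0.0], [-0.0, 0.0, -1.0]]
wrist_force: [-0.8, -1.2, 4.6]
gripper_width: 0.157
```

```bash

python3 -m crank '[[0,0,-0.003,0],[0,0,-0.006,0],[0,0,-0.012,0],[0,0,-0.018,0],[0,0,-0.02,0]]'
python3 -m crank '[[0,0,-0.02,0],[0,0,-0.02,0],[0,0,-0.012,0],[0,0,-0.004,0],[0,0,0,0]]'
python3 - <<'E'
from station import capture
import cv2,numpy as np
for n in("scene",):
    c=capture(n); b=c["pixels"][:,:,::-1]
    cv2.imwrite(f"pics/{n}6.png",cv2.resize(b[160:290,160:310],None,fx=5,fy=4.5,interpolation=cv2.INTER_CUBIC))
E
```

```text
time_s: 8.37
tcp_pos: [0.4547, 0.2458, 0.0987]
ee_rot: [[0.145, 0.989, -0.003], [0.989, -0.145, -0.002], [-0.002, -0.002, -1.0]]
wrist_force: [0.8, -0.3, -2.7]
gripper_width: 0.157
time_s: 8.78
tcp_pos: [0.4557, 0.2467, 0.1559]
ee_rot: [[0.145, 0.989, 0.001], [0.989, -0.145, 0.002], [0.002, 0.001, -1.0]]
wrist_force: [-0.5, 0.0, -3.3]
gripper_width: 0.161
```

View pics/scene6.png

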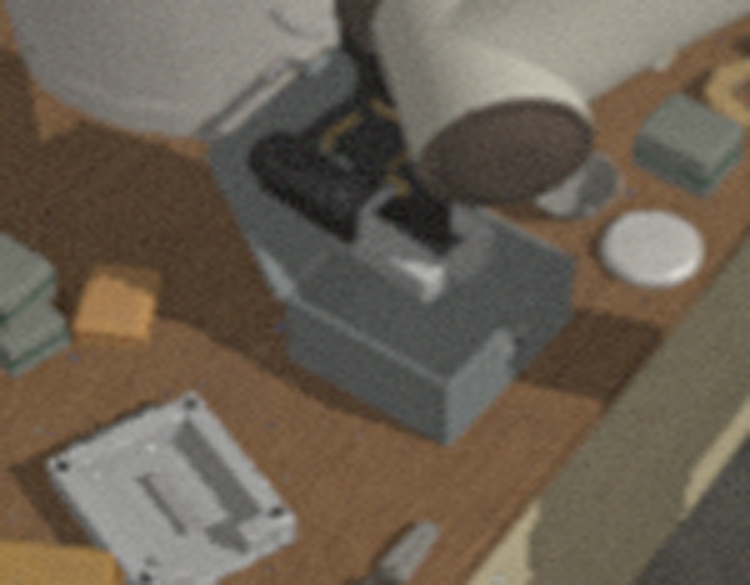

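```bash

python3 -m crank '[[0.01,-0.01,0,0],[0.02,-0.015,0,0],[0.025,-0.01,0,0],[0.03,0,0,0],[0.03,0,0,0]]'
python3 -m crank '[[0.03,0,0,0.05],[0.03,0.01,0,0.1],[0.02,0.01,0,0.1],[0.005,0.01,0,0.006],[0,0,0,0]]'
python3 -m crank '[[0,0,0,0],[0,0,0,0]]'
python3 - <<'E'
from station import capture
import cv2,numpy as np
for n in("scene","top"):
    c=capture(n); b=c["pixels"][:,:,::-1];np.savez(f"{n}7.npz",**c)
    cv2.imwrite(f"pics/{n}7.png",cv2.resize(b[210:320,150:280] if n=="scene" else b[140:230,80:200],None,fx=5.5,fy=5.3,interpolation=cv2.INTER_CUBIC))
E
```

```text
time_s: 9.25
tcp_pos: [0.4364, 0.3655, 0.1535]
ee_rot: [[0.145, 0.989, -0.002], [0.989, -0.145, -0.002], [-0.003, -0.002, -1.0]]
wrist_force: [0.9, 0.8, -2.4]
gripper_width: 0.16
time_s: 9.67
tcp_pos: [0.485, 0.4395, 0.1521]
ee_rot: [[0.39, 0.921, -0.002], [0.921, -0.39, -0.003], [-0.004, -0.001, -1.0]]
wrist_force: [-0.1, -0.3, -2.9]
gripper_width: 0.159
time_s: 9.83
tcp_pos: [0.4833, 0.438, 0.1538]
ee_rot: [[0.391, 0.921, -0.002], [0.921, -0.391, -0.002], [-0.003, -0.001, -1.0]]
wrist_force: [-0.6, -0.6, -2.8]
gripper_width: 0.155
```

View pics/scene7.png

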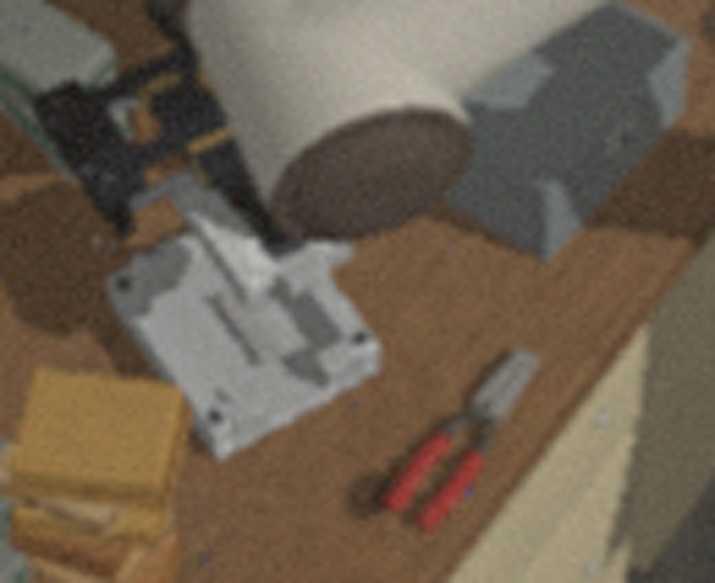

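View pics/top7.png

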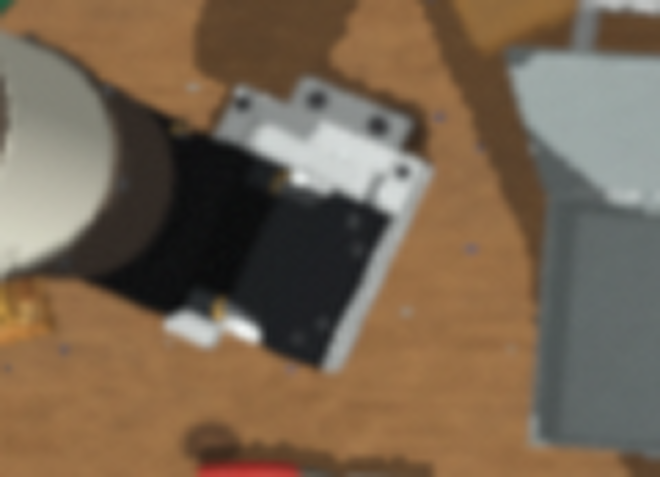

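```bash
python3 - <<'E'
from h import *
t=dict(np.load("top0.npz"))["pixels"][:,:,::-1]; s=dict(np.load("scene0.npz"))["pixels"][:,:,::-1]
cv2.imwrite("pics/ft.png",cv2.resize(t[150:215,100:165],None,fx=9,fy=9,interpolation=cv2.INTER_CUBIC))
cv2.imwrite("pics/fs.png",cv2.resize(s[240:305,160:225],None,fx=9,fy=9,interpolation=cv2.INTER_CUBIC))
E
```

View pics/ft.png

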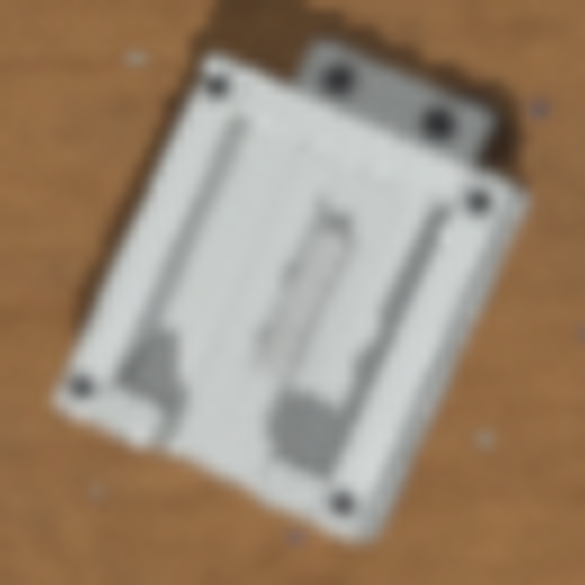

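View pics/fs.png

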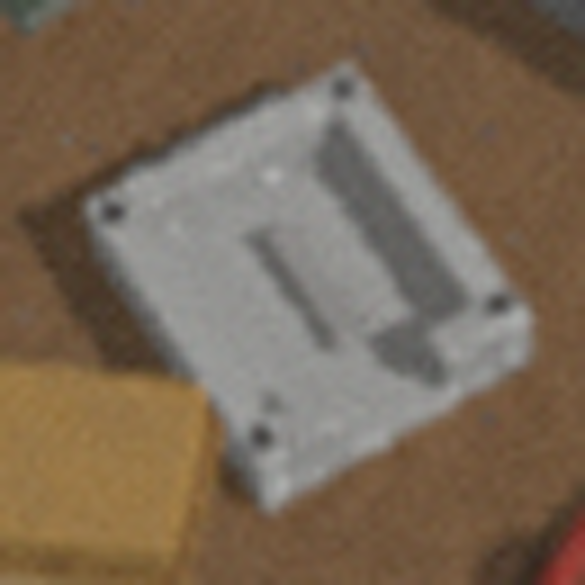

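```bash
python3 - <<'E'
from h import *
t=dict(np.load("top0.npz")); s=dict(np.load("scene0.npz"))
for c,o,l,k in((t,(100,150),[(217,86),(479,202),(343,502),(81,386)],[(318,205),(355,228),(293,365),(258,350)]),(s,(160,240),[(113,212),(343,88),(499,302),(263,435)],[(262,232),(332,347)])):
    Z=lambda q:np.array(q)/9+np.array(o)-.45
    p=ray(c,Z(l),.032); ctr=p.mean(0); x=(p[0]+p[1]-p[2]-p[3])/2; x/=np.linalg.norm(x); y=np.array([-x[1],x[0],0])
    print(ctr,np.degrees(np.arctan2(x[1],x[0])),np.linalg.norm(p[0]-p[1]),np.linalg.norm(p[1]-p[2]))
    q=ray(c,Z(k),.016)-ctr; print("key xy local mm",np.round(np.c_[q@x,q@y]*1e3,1).tolist())
E
```

```text
[0.4951684  0.45053404 0.032     ] -22.760239365576137 0.09283501212760026 0.10314382126689692
key xy local mm [[30.3, 5.2], [28.4, -8.9], [-19.5, -9.0], [-19.7, 3.5]]
[0.49328874 0.44734715 0.032     ] -22.361299732698967 0.09154445119205278 0.10372786469531042
key xy local mm [[25.7, 3.4], [-27.0, 6.3]]
```

```bash

python3 -m crank '[[0.0075,0.0045,0.01,0],[0.007,0.0045,0.02,0],[0,0,0.02,0],[0,0,0.015,0],[0,0,0.004,0]]'
python3 -m crank '[[0,0,0,0],[0,0,0,0]]'
cat > look.py <<'E'
import sys
from station import capture
import cv2,numpy as np
k=sys.argv[1]
for n in("scene","top"):
    c=capture(n); b=c["pixels"][:,:,::-1];np.savez(f"{n}{k}.npz",**c)
    cv2.imwrite(f"pics/{n}{k}.png",cv2.resize(b[225:310,155:245] if n=="scene" else b[150:215,100:165],None,fx=8.8 if n=="top" else 8,fy=8.8 if n=="top" else 7,interpolation=cv2.INTER_CUBIC))
E
python3 look.py 8
```

```text
time_s: 10.35
tcp_pos: [0.4967, 0.4476, 0.0822]
ee_rot: [[0.391, 0.92, -0.004], [0.92, -0.391, -0.005], [-0.006, -0.002, -1.0]]
wrist_force: [-0.4, -0.6, -3.3]
gripper_width: 0.16
time_s: 10.52
tcp_pos: [0.4986, 0.4496, 0.0867]
ee_rot: [[0.39, 0.921, 0.001], [0.921, -0.39, 0.001], [0.001, 0.001, -1.0]]
wrist_force: [0.5, -0.2, -2.3]
gripper_width: 0.158
```

View pics/scene8.png

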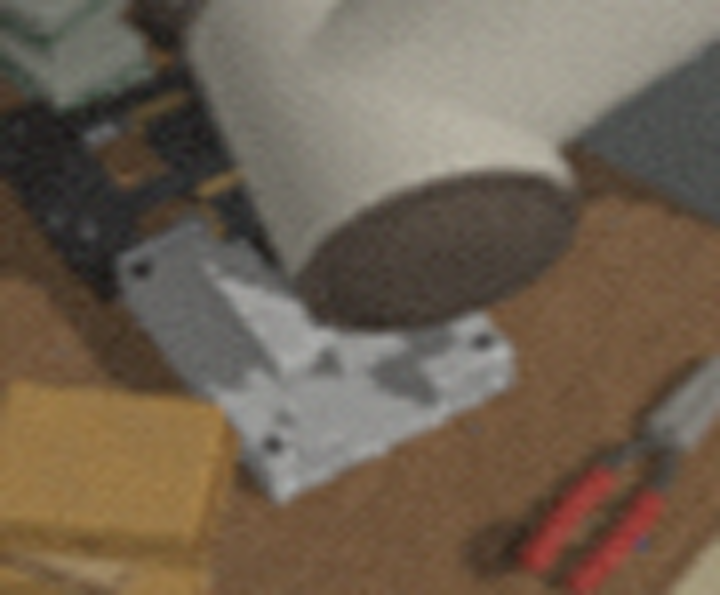

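View pics/top8.png

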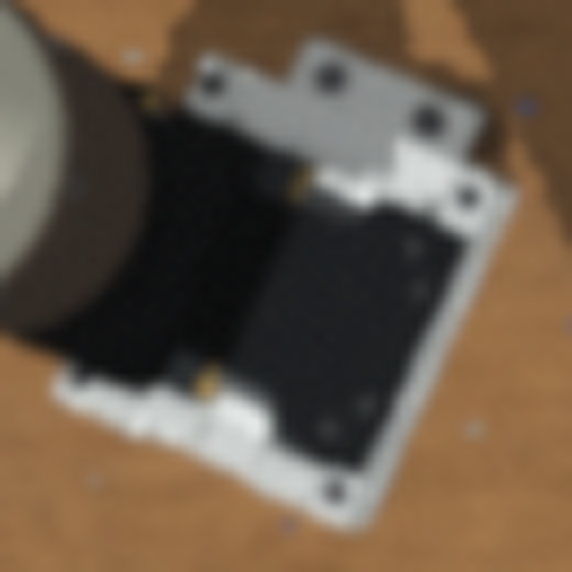

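```bash
python3 - <<'E'
from h import *
x=np.array([.923,-.385]);y=np.array([.385,.923]);f=np.array([.494,.449])
for n in("top8","scene8"):
    c=dict(np.load(n+".npz")); W=cloud(c); g=c["pixels"].sum(2)
    m=(np.abs((W[...,:2]-f)@x)<.08)&(np.abs((W[...,:2]-f)@y)<.06)&(W[...,2]>.055)&(W[...,2]<.09)&(g>330)
    P=W[m]; q=(P[:,:2]-f); L=np.c_[q@x,q@y,P[:,2]]*1e3
    L=L[np.argsort(L[:,0])]
    print(n,len(L)); print(np.round(L[:14],1).tolist()); print(np.round(L[-14:],1).tolist())
E
```

```text
top8 71
[[-52.3, 11.3, 76.1], [-51.8, -3.0, 73.6], [-51.7, 3.7, 72.2], [-51.4, 9.6, 73.5], [-50.9, 14.8, 76.7], [-50.6, -6.1, 75.2], [-50.3, 7.2, 73.0], [-50.0, -1.2, 79.8], [-49.9, 12.8, 74.9], [-49.6, -8.3, 74.1], [-49.4, 5.4, 70.5], [-49.3, -2.2, 74.7], [-48.9, 10.9, 72.9], [-48.5, 16.3, 75.7]]
[[36.2, -27.5, 76.2], [36.5, -20.6, 73.9], [36.8, -14.3, 73.7], [37.6, -22.8, 72.7], [37.9, -16.6, 72.9], [38.2, -10.3, 73.0], [38.7, -25.1, 71.8], [39.0, -19.5, 74.0], [39.3, -12.7, 72.4], [39.8, -28.5, 74.8], [40.1, -22.4, 75.3], [40.4, -16.9, 77.7], [40.6, -10.4, 77.1], [40.9, -27.3, 61.5]]
scene8 147
[[-56.1, -5.9, 72.4], [-55.8, -5.6, 66.4], [-55.5, 4.2, 69.6], [-55.5, 11.0, 70.2], [-55.4, 1.0, 66.3], [-55.3, 7.7, 66.8], [-54.9, -3.2, 73.2], [-54.8, -2.9, 67.7], [-54.6, -6.9, 75.1], [-54.6, 3.4, 73.3], [-54.6, 7.0, 70.9], [-54.0, -10.5, 70.9], [-54.0, -10.1, 65.4], [-54.0, 9.9, 72.7]]
[[-3.3, 25.0, 73.0], [-1.4, 30.5, 75.3], [-0.2, 23.3, 72.8], [0.4, 26.2, 74.6], [1.2, 26.5, 68.1], [3.4, 28.2, 72.4], [6.7, 26.4, 71.9], [7.1, 29.9, 68.8], [8.2, 28.9, 72.1], [9.2, 31.7, 73.3], [9.5, 27.9, 75.1], [12.0, 30.1, 73.7], [16.6, 27.8, 71.1], [17.9, 30.5, 71.7]]
```

```bash

python3 -m crank '[[-0.001,0,0.01,0],[-0.001,0,0.01,0],[0,0,0.008,0],[0,0,0,0],[0,0,0,0]]'
python3 -m crank '[[0,0,0,0],[0,0,0,0]]'
python3 -m crank '[[0,0,0.002,0],[0,0,0,0]]'
python3 -m crank '[[0,0,0.002,0],[0,0,0,0]]'
```

```text
time_s: 11.03
tcp_pos: [0.4969, 0.4468, 0.0569]
ee_rot: [[0.391, 0.921, -0.001], [0.921, -0.391, -0.002], [-0.002, -0.0, -1.0]]
wrist_force: [0.2, -0.3, -3.0]
gripper_width: 0.158
time_s: 11.2
tcp_pos: [0.4976, 0.4478, 0.0586]
ee_rot: [[0.39, 0.921, 0.001], [0.921, -0.39, 0.001], [0.001, 0.0, -1.0]]
wrist_force: [0.1, 0.1, -1.8]
gripper_width: 0.161
time_s: 11.37
tcp_pos: [0.4973, 0.4475, 0.0562]
ee_rot: [[0.391, 0.921, 0.0], [0.921, -0.391, 0.0], [0.0, -0.0, -1.0]]
wrist_force: [-0.2, -0.4, -3.1]
gripper_width: 0.163
time_s: 11.53
tcp_pos: [0.4971, 0.4473, 0.0539]
ee_rot: [[0.391, 0.921, -0.0], [0.921, -0.391, -0.0], [-0.0, -0.0, -1.0]]
wrist_force: [-0.4, 0.2, -3.8]
gripper_width: 0.163
```

```bash

python3 -m crank '[[0,0,0.001,0],[0,0,0,0]]'
python3 -m crank '[[0,0,0.001,0],[0,0,0,0]]'
python3 -m crank '[[0,0,0.001,0],[0,0,0,0]]'
```

```text
time_s: 11.7
tcp_pos: [0.4972, 0.4473, 0.053]
ee_rot: [[0.391, 0.921, -0.0], [0.921, -0.391, -0.0], [-0.0, -0.0, -1.0]]
wrist_force: [-0.1, -0.2, -3.2]
gripper_width: 0.16
time_s: 11.87
tcp_pos: [0.4972, 0.4474, 0.052]
ee_rot: [[0.391, 0.921, -0.0], [0.921, -0.391, -0.0], [-0.0, -0.0, -1.0]]
wrist_force: [0.2, -0.6, -3.0]
gripper_width: 0.155
time_s: 12.03
tcp_pos: [0.4972, 0.4474, 0.051]
ee_rot: [[0.39, 0.921, -0.0], [0.921, -0.39, -0.0], [-0.0, -0.0, -1.0]]
wrist_force: [0.1, -0.2, -3.2]
gripper_width: 0.158
```

```bash

python3 -m crank '[[0,0,0.001,0],[0,0,0,0]]'
python3 -m crank '[[0,0,0.001,0],[0,0,0,0]]'
python3 -m crank '[[0,0,0.001,0],[0,0,0,0]]'
```

```text
time_s: 12.2
tcp_pos: [0.4972, 0.4473, 0.05]
ee_rot: [[0.391, 0.921, -0.0], [0.921, -0.391, -0.0], [-0.0, -0.0, -1.0]]
wrist_force: [-0.1, 0.0, -3.2]
gripper_width: 0.159
time_s: 12.37
tcp_pos: [0.4972, 0.4473, 0.049]
ee_rot: [[0.391, 0.921, -0.0], [0.921, -0.391, -0.0], [-0.0, -0.0, -1.0]]
wrist_force: [-0.3, -0.0, -2.8]
gripper_width: 0.159
time_s: 12.53
tcp_pos: [0.4972, 0.4473, 0.048]
ee_rot: [[0.391, 0.921, -0.0], [0.921, -0.391, -0.0], [-0.0, -0.0, -1.0]]
wrist_force: [-0.2, -0.2, -2.8]
gripper_width: 0.161
```

```bash

python3 -m crank '[[0,0,0.001,0],[0,0,0,0]]'
python3 -m crank '[[0,0,0.001,0],[0,0,0,0]]'
python3 -m crank '[[0,0,0.001,0],[0,0,0,0]]'
python3 -m crank '[[0,0,0.001,0],[0,0,0,0]]'
```

```text
time_s: 12.7
tcp_pos: [0.4972, 0.4473, 0.0469]
ee_rot: [[0.391, 0.921, -0.0], [0.921, -0.391, -0.0], [-0.0, -0.0, -1.0]]
wrist_force: [0.0, 0.3, -2.8]
gripper_width: 0.153
time_s: 12.87
tcp_pos: [0.4972, 0.4473, 0.046]
ee_rot: [[0.391, 0.921, -0.0], [0.921, -0.391, -0.0], [-0.0, -0.0, -1.0]]
wrist_force: [0.3, -0.6, -3.6]
gripper_width: 0.158
time_s: 13.03
tcp_pos: [0.4972, 0.4473, 0.045]
ee_rot: [[0.391, 0.921, -0.0], [0.921, -0.391, -0.0], [-0.0, -0.0, -1.0]]
wrist_force: [0.2, -0.8, -1.9]
gripper_width: 0.163
time_s: 13.2
tcp_pos: [0.4973, 0.4474, 0.0448]
ee_rot: [[0.39, 0.921, 0.0], [0.921, -0.39, -0.0], [-0.0, 0.0, -1.0]]
wrist_force: [-1.9, -0.8, 0.8]
gripper_width: 0.16
```

Contact exactly at the predicted floor height (0.0448). Checking before release.

```bash
python3 -m crank '[[0,0,0.0005,0],[0,0,0,0]]'; python3 look.py 9; python3 - <<'E'
from h import *
x=np.array([.923,-.385]);y=np.array([.385,.923]);f=np.array([.494,.449])
c=dict(np.load("top9.npz")); W=cloud(c); g=c["pixels"].sum(2)
for nm,a in(("plate",lambda u,v:(u>30)&(u<40)&(v>-30)&(v<0)),("ear",lambda u,v:(u>-52)&(u<-40)&(abs(v)<9)),("frame",lambda u,v:(u>50)&(u<58)&(abs(v)<45))):
    q=W[...,:2]-f;u=q@x*1e3;v=q@y*1e3;m=a(u,v)&(g>330)&(W[...,2]<.06); print(nm,m.sum(),np.median(W[m][:,2]))
E
```

```text
time_s: 13.37
tcp_pos: [0.4973, 0.4474, 0.0448]
ee_rot: [[0.39, 0.921, 0.0], [0.921, -0.39, 0.0], [0.0, 0.0, -1.0]]
wrist_force: [-3.0, -0.4, 4.2]
gripper_width: 0.153
plate 9 0.03190553429958798
ear 26 0.032331741416930515
frame 83 0.032363444883793724
```

View pics/scene9.png

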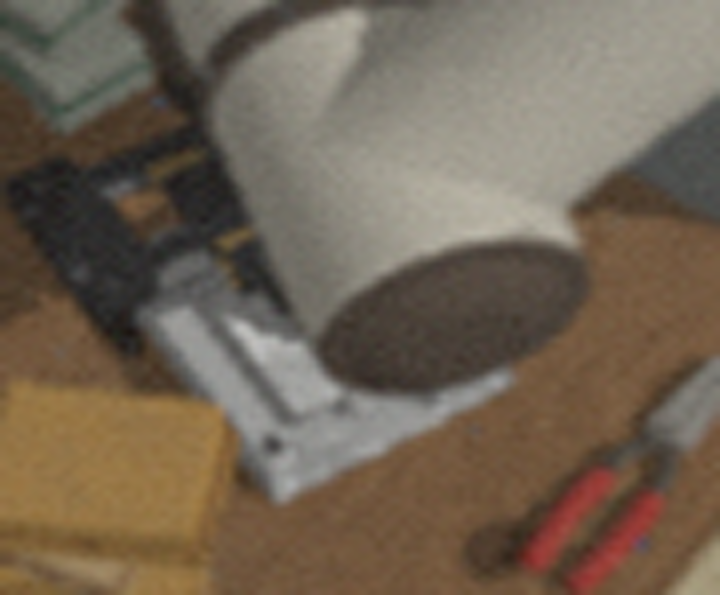

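Plate, ear and frame tops all read about 32 mm, so it is flush. Releasing.

```bash

python3 -m crank '[[0,0,0,0],[0,0,0,0],[0,0,0,0],[0,0,0,0],[0,0,0,0]]' 0.04
python3 -m crank '[[0,0,-0.005,0],[0,0,-0.01,0],[0,0,-0.03,0],[0,0,-0.03,0],[0,0,-0.04,0]]'
python3 -m crank '[[-0.02,-0.02,-0.04,0],[-0.03,-0.03,-0.03,0],[-0.04,-0.01,0,0],[-0.04,0,0,0],[-0.04,0,0,0]]'
python3 -m crank '[[0,0,0,0],[0,0,0,0]]'
python3 look.py 10;python3 - <<'E'
from h import *
x=np.array([.923,-.385]);y=np.array([.385,.923]);f=np.array([.494,.449])
for n in("top10","scene10"):
    c=dict(np.load(n+".npz")); W=cloud(c)
    q=W[...,:2]-f;u=q@x*1e3;v=q@y*1e3;h=W[...,2]
    for nm,m in(("plate+y",(abs(u)<35)&(v>14)&(v<26)),("plate-y",(abs(u)<35)&(v<-14)&(v>-26)),("+xend",(u>33)&(u<39)&(abs(v)<26)),("-xend",(u<-33)&(u>-39)&(abs(v)<26)),("wall",(abs(u)<45)&(abs(v)>43)&(abs(v)<49))):
        print(n,nm,m.sum(),np.round(np.nanmedian(h[m]),4))
    cv2.imwrite(f"pics/{n}full.png",c["pixels"][:,:,::-1])
E
```

```text
time_s: 13.88
tcp_pos: [0.4974, 0.4475, 0.0434]
ee_rot: [[0.391, 0.921, 0.0], [0.921, -0.391, 0.0], [0.0, 0.0, -1.0]]
wrist_force: [0.1, -0.7, 0.1]
gripper_width: 0.419
time_s: 14.3
tcp_pos: [0.4964, 0.4464, 0.1586]
ee_rot: [[0.391, 0.92, -0.003], [0.92, -0.391, -0.003], [-0.004, -0.001, -1.0]]
wrist_force: [0.2, -0.3, -1.1]
gripper_width: 0.46
time_s: 14.72
tcp_pos: [0.3862, 0.3181, 0.2183]
ee_rot: [[0.389, 0.921, 0.002], [0.921, -0.389, 0.002], [0.003, 0.001, -1.0]]
wrist_force: [0.5, -0.4, 0.4]
gripper_width: 0.458
time_s: 14.88
tcp_pos: [0.3869, 0.3177, 0.2186]
ee_rot: [[0.391, 0.92, 0.002], [0.92, -0.391, 0.002], [0.003, 0.001, -1.0]]
wrist_force: [0.7, 0.6, 0.1]
gripper_width: 0.455
top10 plate+y 60 0.0324
top10 plate-y 93 0.0325
top10 +xend 38 0.0324
top10 -xend 0 nan
top10 wall 110 0.0327
scene10 plate+y 78 0.032
scene10 plate-y 58 0.0322
scene10 +xend 19 0.0325
scene10 -xend 36 0.0328
scene10 wall 99 0.0326
  return np.nanmean(a, axis, out=out, keepdims=keepdims)
```

View pics/scene10.png

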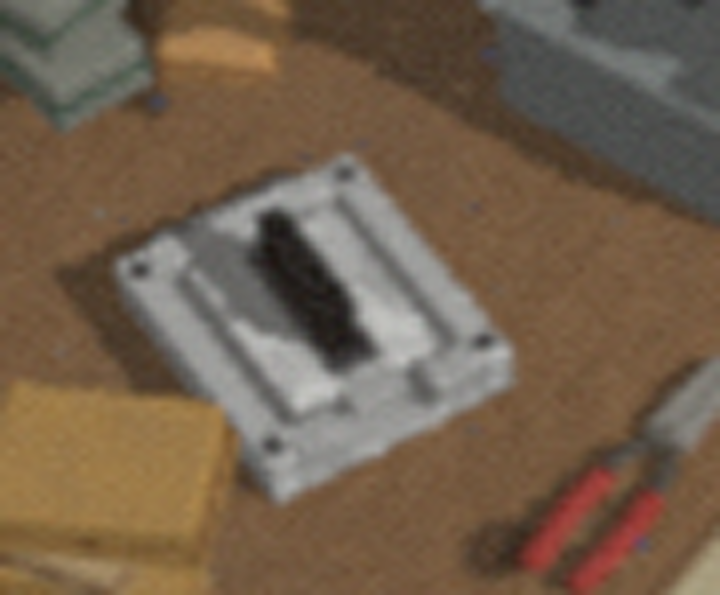

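View pics/top10.png

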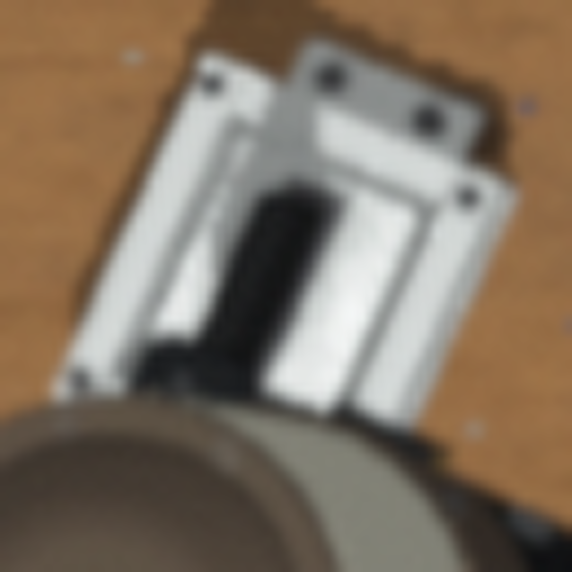

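View pics/top10full.png

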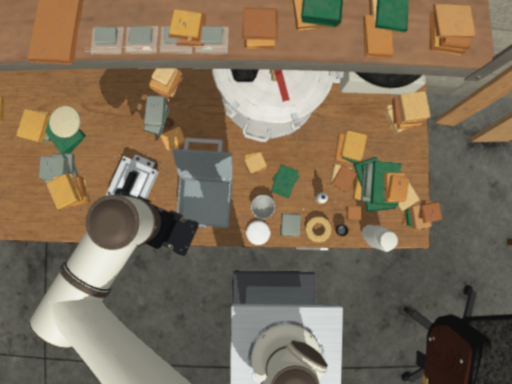

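The plate sits flush with its ear in the gap (scene crop ear about (390,390)). The lid is still open (top view handle at (203,147)), and the tin, bowl, tape, bottle and cutter are where they were. Handing in.

```bash
python3 -m crank '[[0,0,0,0],[0,0,0,0],[0,0,0,0]]'; python3 -c "
from station import finish_job
print(finish_job())"
```

```text
time_s: 15.23
tcp_pos: [0.3878, 0.3199, 0.2164]
ee_rot: [[0.39, 0.921, -0.0], [0.921, -0.39, -0.001], [-0.001, -0.0, -1.0]]
wrist_force: [-0.3, 0.2, 0.1]
gripper_width: 0.463
the job is handed in; nothing more can be done
None
```

I opened the lid, loaded the press plate into the mould frame, and handed the job in at 15.2 s. The hand-in reports no verdict, so the result rests on my own checks.

- **Lid:** I pushed the handle bar round with the closed fingers past the balance point, and the lid fell open. Pictures after opening and at the end show it still open. I did not measure its angle.
- **Plate:** I gripped its bar, carried it sideways out of the box and lowered it in 1 mm steps. It went straight down over the key without any shuffling. It touched the pocket floor at the height I expected, and the wrist force during the lowering stayed within about 5 N.
- **Flush:** after release the plate's top read 32.0–32.8 mm and the frame's walls 32.6–32.7 mm in the two cameras. The ear is in the gap.
- **Bystanders:** none I could see in the final pictures looks moved. I judged this by eye.
- **Forces:** the wrist force at the end was about zero, and the gripper was well clear. The highest reading in the run was about 35 N, at first contact with the lid handle.
- **Disagreement:** the cameras differed by 2–3 mm on the frame's centre, so I used the mean.

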